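# Put the two misplaced nut drivers back in their own racks

### The job

The four-place rack is for the short fat nut drivers and the three-place rack for the long slim ones, but one of each has been hung in the wrong rack. Move those two over so that every driver hangs upright in a slot of its own rack, its handle resting flat on the plate behind the lip. Leave the drivers that already hang in the right rack where they are, and do not knock anything else.

Things in the scene. Friction and masses are not known exactly. Their poses are not given: they have to be found in the camera images.
- rack4: fixed four-place rack for the short drivers (left or right; full at the start). Aluminium plate 5 mm thick, top 120 mm above the bench, on an upright panel under its rear edge and a flat foot; nothing but a 4 mm lip stands above the plate. Places in a row along its own y at y = -105, -35, 35, 105 mm, x = 0. Origin on the bench under the row's middle; z up, front -x (robot's side).
- rack4_row (a point): middle of the four-place rack's row, on the plate's top. Each place is a slot in the plate, 14 mm wide in y, open to the front, from the front edge at x = -28 mm back to x = +10 mm. A driver hangs with its shaft in the slot and its handle's flat underside on the plate; the plate reaches back to x = 42 mm.
- rack4_lip (a point): middle of the top of the lip along the four-place rack's front edge: 4 mm above the plate, from x = -28 to -23 mm, cut by the slots. Sockets are wider than the slots, so a driver goes in and out only through the open front, lifted over the lip; it is clear of the rack when 40 mm in front of the row.
- rack3: fixed three-place rack for the long drivers (on the other side; one place free). Aluminium plate 5 mm thick, top 120 mm above the bench, on an upright panel under its rear edge and a flat foot; nothing but a 4 mm lip stands above the plate. Places in a row along its own y at y = -70, 0, 70 mm, x = 0. Origin on the bench under the row's middle; z up, front -x (robot's side).
- rack3_row (a point): middle of the three-place rack's row, on the plate's top. Each place is a slot in the plate, 14 mm wide in y, open to the front, from the front edge at x = -28 mm back to x = +10 mm. A driver hangs with its shaft in the slot and its handle's flat underside on the plate; the plate reaches back to x = 42 mm.
- rack3_lip (a point): middle of the top of the lip along the three-place rack's front edge: 4 mm above the plate, from x = -28 to -23 mm, cut by the slots. Sockets are wider than the slots, so a driver goes in and out only through the open front, lifted over the lip; it is clear of the rack when 40 mm in front of the row.
- short_1_mid (a point): short fat nut driver: black upright handle 36 mm in diameter, 50 mm tall; below it a 7 mm steel shaft ending in a socket 17 mm in diameter, 22 mm tall, its end 85 mm below the handle's underside. About 110 g. This point: centre of the handle, 25 mm above its underside; z up its axis. Hangs at the start in a place of either rack; which varies.
- short_2_mid (a point): short fat nut driver: black upright handle 36 mm in diameter, 50 mm tall; below it a 7 mm steel shaft ending in a socket 17 mm in diameter, 22 mm tall, its end 85 mm below the handle's underside. About 110 g. This point: centre of the handle, 25 mm above its underside; z up its axis. Hangs at the start in a place of either rack; which varies.
- short_3_mid (a point): short fat nut driver: black upright handle 36 mm in diameter, 50 mm tall; below it a 7 mm steel shaft ending in a socket 17 mm in diameter, 22 mm tall, its end 85 mm below the handle's underside. About 110 g. This point: centre of the handle, 25 mm above its underside; z up its axis. Hangs at the start in a place of either rack; which varies.
- short_4_mid (a point): short fat nut driver: black upright handle 36 mm in diameter, 50 mm tall; below it a 7 mm steel shaft ending in a socket 17 mm in diameter, 22 mm tall, its end 85 mm below the handle's underside. About 110 g. This point: centre of the handle, 25 mm above its underside; z up its axis. Hangs at the start in a place of either rack; which varies.
- long_1_mid (a point): long slim nut driver: black upright handle 24 mm in diameter, 80 mm tall; below it a 7 mm steel shaft ending in a socket 17 mm in diameter, 22 mm tall, its end 85 mm below the handle's underside. About 110 g. This point: centre of the handle, 40 mm above its underside; z up its axis. Hangs at the start in a place of either rack; which varies.
- long_2_mid (a point): long slim nut driver: black upright handle 24 mm in diameter, 80 mm tall; below it a 7 mm steel shaft ending in a socket 17 mm in diameter, 22 mm tall, its end 85 mm below the handle's underside. About 110 g. This point: centre of the handle, 40 mm above its underside; z up its axis. Hangs at the start in a place of either rack; which varies.
- bottle_mid (a point): bystander: green drinking bottle, 66 mm in diameter, 170 mm tall; this point is its centre
- tape_mid (a point): bystander: roll of tape lying flat, 100 mm in diameter, 48 mm tall; this point is its centre
- joystick_mid (a point): bystander: black joystick handle with a rubber boot, standing upright on its 72 mm boot, 133 mm tall; this point is 65 mm above its foot
There are look-alikes about, which are no part of the job. Leave any blue look-alike of the part that bears long_2_mid alone. What is shaped like the part that bears short_2_mid but pink is not meant.

How it is judged:
By the outcome, as a careful person would: the job done as asked, in the order asked, and still so for the second after the job is handed in, with the robot touching nothing.
It also fails if it takes over 67 s, if anything falls off the work surface, if the arm or the gripper's body presses on something with over 40 N, if the wrist force passes 120 N, or if a joint passes its speed limit or range.

### The arm

A 6-joint arm with a two-finger parallel gripper is mounted at the origin on the work surface. World frame = base frame: x ahead of the robot, y to its left, z up, the work surface at z = 0. Lengths are in m, angles in rad, forces in N, time in s.
With the tool pointing down it reaches from about 0.375 to 0.9 m from the base axis. Payload 3.1 kg.
Tool frame: the origin (TCP) lies between the finger pads; the fingertips stand 8 mm ahead of it and the grasp point (between the pads) lies 11 mm behind it; z points along the fingers, y is the line along which they close (so a half turn about z gives the same grasp; the last joint's range is limited). The gripper opens to 87 mm and grips with 3 to 60 N. Pads are 19 mm wide; open, the fingers measure 117 mm over their backs; the gripper's body (75 mm by 190 mm) begins 51 mm behind the grasp point.
Start: joints at [-1.292, 0.527, 1.433, -0, 1.181, -0.178], TCP at [0.276, -0.561, 0.231] pointing down, gripper open.
Joint ranges: [-3.08, 3.08], [-0.75, 2.2], [0.22, 2.44], [-1.43, 4.57], [0, 2.65], [-2.85, 2.85]. Speed limits (rad/s): [2.79, 2.79, 3.14, 3.14, 3.14, 3.14].

### API

Orientations are given as a unit quaternion [x, y, z, w].
In Python, from rig import robot, vision, job gives the robot as it stands.
- The arm moves only by the shell command python3 -m handwheel 'ROWS' [OPENING] [FORCE]. ROWS is JSON, a list of rows, each a list of 4 numbers: the shift along the tool's x, y, z as a fraction of full scale, then the turn about the tool's z as a fraction of full scale. A call has 1 to 20 rows; each row is the pose to reach, as a shift and turn from the pose commanded when the call began, along the tool's axes at that moment, turning the shorter way round; what a row does not reach only later rows make up. Full scale, the value 1, is 300 mm for a shift and 2 pi rad for a turn. A row lasts 1/12 s, in which the tool goes at most 41.7 mm and 7.16 degrees, less where a joint would pass 70% of its speed; a pose out of reach is approached as far as the arm can. A call with a number of a shift or a turn outside -1 to 1 is refused whole. A call with a gripper value outside its range is refused whole. OPENING is the opening in per cent of the stroke, from 0 (shut) to 100 (fully open), set as the call begins (- or left out, the last holds). The fingers move at their own pace and stop on an object; FORCE is the grip in N (left out, the last holds). Time passes only in rows, so rows that repeat a pose let the fingers close. It gives the time, the measured TCP pose, the force, the opening and the grip force at its end, in the units of the state.
- robot.get_obs(): the state, without advancing time (a new reading comes with each control period).
- vision.camera(name): name is "scene" or "top" or "wrist"; returns a dict with "frame" (400x640x3 uint8, red, green, blue), "K" (3x3 intrinsics, pixels), "k1" (the pictures are not rectified: a ray, as slopes to the right and down, at radius r is drawn at 1 + k1 r^2 times it, then the intrinsics apply), "cam_to_world" (4x4, takes a point from camera to world coordinates); the wrist camera has in their place "hand_eye" (4x4, takes a point from camera to tool coordinates, whose origin is the TCP and whose axes are the flange's). Camera axes: x right, y down, z forward; pixel columns grow to the right and rows downward; lengths in m; the calibration is good to about 2 mm. A picture is of the moment at which its call begins: read the wrist's pose just before it. There is no depth.
- job.hand_in(): hands the job in; it is judged then, once.
Trained networks look in the newest picture that a camera, given by its name, has taken for a name from the list of things; names that differ only in an ending like _2 or _b are one class to them, and where a whole thing is asked for, a point or a joint stands for the part that bears it (a point fixed in the world has none). Each returns a list of dicts, best first, with "conf" (0 to 1); they miss things now and then, are a little off and sometimes report something else, mostly with a low value. They report only what shows in the picture. A call takes as long as a camera call. They do not tell look-alikes from the thing itself.
- vision.look_for(camera, label): "point" ([row, column] in pixels, amid what is visible of it).
- vision.outline_of(camera, label): "mask" (400x640 bool, what is visible of it) and "point" ([row, column] in pixels, amid what is visible of it).
The state is a dict: "time": time; "q": joint angles; "joint_velocities": joint speeds; "joint_torque": joint torques, N m; "position": TCP position; "tool_rot": TCP orientation; "ft_force": force on the tool from outside, world axes, zero at the start; "moment": the same for the moment, N m; "grip_width": finger opening in m; "grip_force": force on a finger pad.
Only numpy, scipy, OpenCV 4.12 (cv2) and the standard library are available. Lean on these libraries where they do the work, as an engineer would, in place of code of your own. Each camera call takes 0.05 s, during which the arm holds its last target. There are 200 camera calls.

## Working session

There is one attempt and no reset: what is moved stays moved. The work goes in short steps, Python scripts to look and compute and a shell command to move; the robot and the scene stay as the last step left them, time stands still between calls to the robot, and variables do not carry over. Pictures are saved under pics/ and viewed, at most 10 in all, crops included, and the job is handed in when it is done.

```bash
mkdir -p pics; ls; python3 - <<'E'
from rig import robot, vision
import cv2
o=robot.get_obs(); print(o['time'],o['position'],o['tool_rot'],o['grip_width'])
for n in('scene','top'):
    c=vision.camera(n); cv2.imwrite(f'pics/{n}0.png',c['frame'][:,:,::-1]); print(n,c['K'].tolist() if hasattr(c['K'],'tolist') else c['K'],c['k1'],c['cam_to_world'])
    for l in('rack4_row','rack3_row','rack4_lip','rack3_lip','short_1_mid','long_1_mid','bottle_mid','tape_mid','joystick_mid'):
        print(l,[([round(float(v)) for v in d['point']],round(d['conf'],2)) for d in vision.look_for(n,l)])
E
```

```text
pics
0.0 [ 0.27604631 -0.5599521   0.22959045] [ 9.73911221e-01  2.26926819e-01 -7.37583630e-05 -1.07083415e-03] 0.0868253198053266
scene [[427.75446179384164, 0.0, 323.8738842462751], [0.0, 427.75446179384164, 198.54381794199261], [0.0, 0.0, 1.0]] -0.03889336540930556 [[ 0.71210406  0.48495402 -0.50766859  1.21176527]
 [ 0.70175109 -0.46972977  0.53562986 -0.66792397]
 [ 0.02128881 -0.73768119 -0.67481349  0.94848165]
 [ 0.          0.          0.          1.        ]]
rack4_row [([240, 271], 0.74), ([208, 281], 0.19)]
rack3_row [([184, 364], 0.56)]
rack4_lip [([237, 272], 0.67)]
rack3_lip [([177, 364], 0.86)]
short_1_mid [([207, 280], 0.52)]
long_1_mid [([163, 342], 0.68)]
bottle_mid [([144, 406], 0.95)]
tape_mid [([248, 368], 0.76), ([164, 344], 0.33)]
joystick_mid [([307, 205], 0.63)]
top [[427.49092411886846, 0.0, 309.2781973765469], [0.0, 427.49092411886846, 200.66835266697655], [0.0, 0.0, 1.0]] -0.019955996595068835 [[-0.00772675 -0.99517742  0.09778655  0.49044629]
 [-0.999752    0.00564553 -0.02154219  0.02019494]
 [ 0.02088624 -0.09792875 -0.99497423  1.22690401]
 [ 0.          0.          0.          1.        ]]
rack4_row [([220, 376], 0.84), ([215, 245], 0.7)]
rack3_row [([219, 244], 0.91)]
rack4_lip [([216, 372], 0.83)]
rack3_lip [([220, 241], 0.95)]
short_1_mid [([216, 366], 0.6)]
long_1_mid [([222, 421], 0.62)]
bottle_mid [([226, 138], 0.9)]
tape_mid [([140, 304], 0.89), ([218, 373], 0.4)]
joystick_mid [([206, 460], 0.61)]
```

View pics/scene0.png

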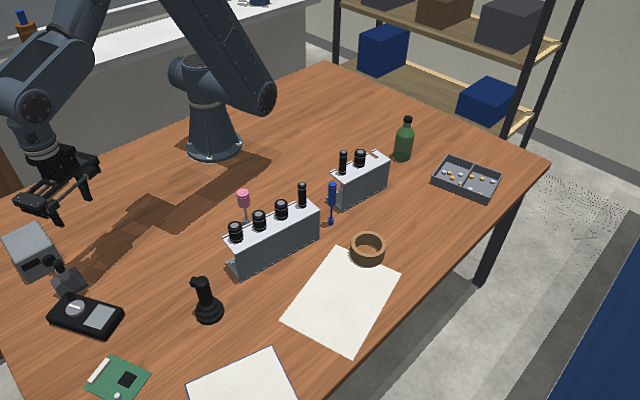

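View pics/top0.png

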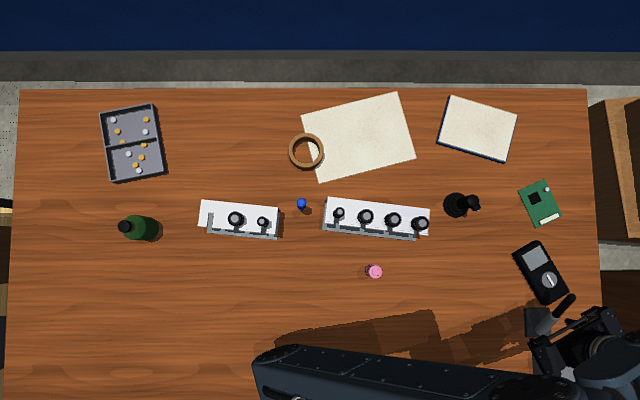

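The scene view shows the four-place rack on the robot's right with a long driver at its left end. In the top view that driver is at about col 339, row 212, and three shorts are at cols 366, 393 and 420. The three-place rack has its free slot at about (220, 210), a short at 236 and a long at 262. The pink look-alike is at (271, 375) and the blue one at (203, 301).

```bash
cat > h.py <<'E'
import numpy as np, cv2
from scipy.spatial.transform import Rotation as R
from rig import robot, vision
def cam(n):
    o=robot.get_obs(); c=vision.camera(n)
    if n=='wrist':
        T=np.eye(4);T[:3,:3]=R.from_quat(o['tool_rot']).as_matrix();T[:3,3]=o['position']; c['T']=T@np.array(c['hand_eye'])
    else: c['T']=np.array(c['cam_to_world'])
    return c
def w2p(c,P):   # world -> (col,row)
    P=np.atleast_2d(P); q=(P-c['T'][:3,3])@c['T'][:3,:3]; s=q[:,:2]/q[:,2:]
    s=s*(1+c['k1']*(s**2).sum(1,keepdims=True)); K=np.array(c['K'])
    return s@K[:2,:2].T+K[:2,2]
def p2w(c,uv,z):
    uv=np.atleast_2d(uv).astype(float); K=np.array(c['K']); d=(uv-K[:2,2])/K[0,0]; s=d.copy()
    for _ in range(8): s=d/(1+c['k1']*(s**2).sum(1,keepdims=True))
    r=np.c_[s,np.ones(len(s))]@c['T'][:3,:3].T; t=c['T'][:3,3]
    return t+r*((z-t[2])/r[:,2])[:,None]
def ortho(c,x0,x1,y0,y1,z,res=0.0005):  # up=+x, left=+y
    xs=np.arange(x1,x0,-res); ys=np.arange(y1,y0,-res)
    Y,X=np.meshgrid(ys,xs); uv=w2p(c,np.c_[X.ravel(),Y.ravel(),np.full(X.size,z)]).astype(np.float32)
    return cv2.remap(c['frame'],uv[:,0].reshape(X.shape),uv[:,1].reshape(X.shape),cv2.INTER_LINEAR)
def togo(target,yaw):  # target TCP, yaw deg of tool x (tool down)
    o=robot.get_obs(); M=R.from_quat(o['tool_rot']).as_matrix(); y=np.degrees(np.arctan2(M[1,0],M[0,0]))
    d=M.T@(np.array(target)-o['position']); t=-(yaw-y)
    print('t',o['time'],'pos',np.round(o['position'],4),'yaw',round(y,2),'tilt',np.round(M[:,2],4),'rows',np.round(d/0.3,4),'turn',round(t/360,4),'mm',np.round(d*1e3,1))
E
python3 - <<'E'
from h import *
c=cam('top')
for l,uv,z in [('long w',(339,212),.2),('s',(366,216),.17),('s',(393,219),.17),('s',(420,223),.17),('s w',(236,218),.17),('long',(262,221),.2),('free',(210,218),.12),('pink',(375,271),.135),('blue',(301,203),.165),('bottle',(125,226),.17),('row4',(376,220),.12),('row3',(244,219),.12),('lip4',(372,216),.124),('lip3',(241,220),.124)]: print(l,p2w(c,uv,z)[0].round(3))
a=c['frame']; m=cv2.inRange(cv2.cvtColor(a,cv2.COLOR_RGB2HSV),(0,0,185),(180,40,255))
for col in ((190,290),(315,440)):
    q=np.zeros_like(m); q[190:245,col[0]:col[1]]=m[190:245,col[0]:col[1]]
    v,u=np.nonzero(q); W=p2w(c,np.c_[u,v],.12)[:,:2].astype(np.float32); print(cv2.minAreaRect(W))
i=np.vstack([ortho(c,.35,.57,-.33,.0,.12),]); j=ortho(c,.35,.57,.02,.35,.12)
cv2.imwrite('pics/ortho.png',np.hstack([j[:,:],])[:,:,::-1]); cv2.imwrite('pics/ortho4.png',i[:,:,::-1])
for l in('rack4','rack3'):
  for d in vision.outline_of('top',l+'_row')[:1]:
    v,u=np.nonzero(d['mask']); print(l,len(u))
togo([.42,-.04,.42],0)
E
```

```text
long w [ 0.564 -0.074  0.2  ]
s [ 0.555 -0.143  0.17 ]
s [ 0.547 -0.211  0.17 ]
s [ 0.537 -0.278  0.17 ]
s w [0.552 0.179 0.17 ]
long [0.543 0.112 0.2  ]
free [0.556 0.253 0.12 ]
pink [ 0.418 -0.169  0.135]
blue [0.589 0.018 0.165]
bottle [0.534 0.451 0.17 ]
row4 [ 0.548 -0.177  0.12 ]
row3 [0.553 0.165 0.12 ]
lip4 [ 0.558 -0.166  0.124]
lip3 [0.55  0.173 0.124]
((0.5595836639404297, 0.1819658875465393), (0.19951024651527405, 0.07062990963459015), 83.63063049316406)
((0.5597177147865295, -0.1800292581319809), (0.2700107991695404, 0.06971035897731781), 82.65602111816406)
rack4 2549
rack3 2153
t 1.15 pos [ 0.2763 -0.5606  0.2305] yaw 26.23 tilt [ 0.  0. -1.] rows [ 1.1968 -1.3448 -0.6315] turn 0.0729 mm [ 359.  -403.5 -189.4]
```

```bash
python3 -m handwheel '[[0.74,-0.54,-0.43,0.0933],[0.74,-0.54,-0.43,0.0933],[0.74,-0.54,-0.43,0.0933],[0.74,-0.54,-0.43,0.0933],[0.74,-0.54,-0.43,0.0933],[0.74,-0.54,-0.43,0.0933],[0.74,-0.54,-0.43,0.0933],[0.74,-0.54,-0.43,0.0933]]' 65 25 && python3 -m handwheel '[[0.31,-0.85,0,0],[0.31,-0.85,0,0],[0.31,-0.85,0,0],[0.31,-0.85,0,0],[0.31,-0.85,0,0],[0.31,-0.85,0,0],[0.31,-0.85,0,0],[0.31,-0.85,0,0],[0.31,-0.85,0,0]]'
python3 - <<'E'
from h import *
togo([.566,-.075,.25],-7.35)
c=cam('wrist'); cv2.imwrite('pics/w1.png',c['frame'][:,:,::-1]); np.savez('w1.npz',**{k:np.array(v) for k,v in c.items()})
print(c['T'].round(3))
E
```

```text
time: 1.82
position: [0.4061, -0.3133, 0.3627]
tool_rot: [0.998, -0.062, 0.002, 0.001]
ft_force: [1.2, 0.5, 0.0]
grip_width: 0.057
grip_force: 0.0
time: 2.57
position: [0.5288, -0.0756, 0.3592]
tool_rot: [0.998, -0.063, -0.0, 0.0]
ft_force: [-0.3, 0.3, 0.0]
grip_width: 0.0566
grip_force: 0.0
t 2.5667 pos [ 0.5288 -0.0756  0.3592] yaw -7.21 tilt [-8.e-04 -7.e-04 -1.e+00] rows [ 0.1229 -0.0178  0.3637] turn 0.0004 mm [ 36.9  -5.4 109.1]
[[-0.125 -0.952 -0.28   0.604]
 [-0.992  0.12   0.035 -0.086]
 [ 0.     0.282 -0.959  0.513]
 [ 0.     0.     0.     1.   ]]
```

View pics/w1.png

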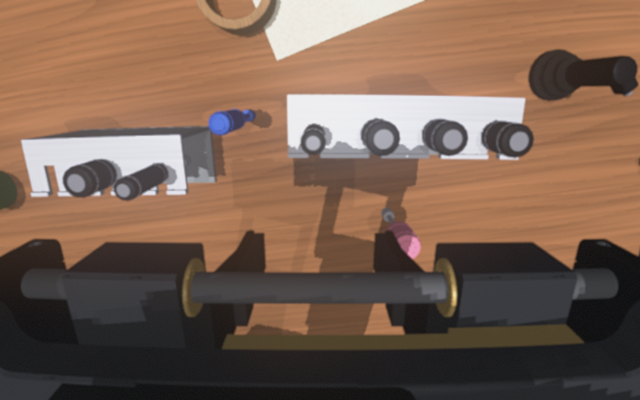

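The wrist view shows both racks. Rack4's plate spans cols 287–525, with the long at (140, 313). Rack3's plate spans cols 23–187, with the free slot near (180, 48), the short at (178, 88) and the long at (183, 135).

```bash
python3 - <<'E'
from h import *
c=dict(np.load('w1.npz'))
m=cv2.inRange(cv2.cvtColor(c['frame'],cv2.COLOR_RGB2HSV),(0,0,170),(180,40,255))
for n,(u0,u1,v0,v1) in dict(rack4=(280,530,85,165),rack3=(15,190,125,200)).items():
    q=np.zeros_like(m); q[v0:v1,u0:u1]=m[v0:v1,u0:u1]
    k,lab,st,_=cv2.connectedComponentsWithStats(q); q=np.uint8(lab==1+st[1:,4].argmax())
    v,u=np.nonzero(q); W=p2w(c,np.c_[u,v],.12)[:,:2].astype(np.float32); r=cv2.minAreaRect(W); print(n,r)
    psi=np.radians(r[2]-90); ex=np.array([np.cos(psi),np.sin(psi)]); ey=np.array([-ex[1],ex[0]]); o=np.array(r[0])-.007*ex
    print('origin',o.round(4),'psi',np.degrees(psi))
    for y in ((-.105,-.035,.035,.105) if n=='rack4' else (-.07,0,.07)): print(y,(o+y*ey).round(4))
for l,uv,z in [('long w',(313,140),.2),('s',(380,137),.17),('s',(449,137),.17),('s w',(88,179),.17),('long',(125,188),.2),('slotfree',(50,178),.12)]: print(l,p2w(c,uv,z)[0].round(4))
# crop view
a=c['frame'].copy(); cv2.imwrite('pics/w1c.png',cv2.resize(np.hstack([a[90:205,15:215],a[85:200,280:480]]),None,fx=2,fy=2,interpolation=cv2.INTER_CUBIC)[:,:,::-1])
E
```

```text
rack4 ((0.5578984618186951, -0.17964333295822144), (0.2710026204586029, 0.07110601663589478), 82.41741943359375)
origin [ 0.551  -0.1787] psi -7.58258056640625
-0.105 [ 0.5371 -0.2828]
-0.035 [ 0.5463 -0.2134]
0.035 [ 0.5556 -0.144 ]
0.105 [ 0.5648 -0.0746]
rack3 ((0.5580300688743591, 0.1844301074743271), (0.20416752994060516, 0.07225365936756134), 83.49873352050781)
origin [0.5511 0.1852] psi -6.5012664794921875
-0.07 [0.5431 0.1157]
0 [0.5511 0.1852]
0.07 [0.559  0.2548]
long w [ 0.5658 -0.0752  0.2   ]
s [ 0.5568 -0.1411  0.17  ]
s [ 0.5484 -0.2106  0.17  ]
s w [0.5529 0.1689 0.17  ]
long [0.5437 0.1117 0.2   ]
slotfree [0.5532 0.2557 0.12  ]
```

View pics/w1c.png

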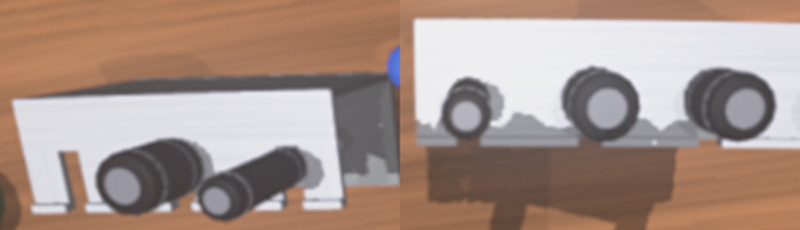

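The measurements agree with each other: the plates come out at 271×71 and 204×72 mm, and rack4's long is at about (0.565, -0.075). Next I'll descend over that long and grip it.

```bash
python3 -m handwheel '[[0.119,-0.017,0.1,0.0004],[0.119,-0.017,0.2,0.0004],[0.119,-0.017,0.3,0.0004],[0.119,-0.017,0.4,0.0004],[0.119,-0.017,0.5,0.0004],[0.119,-0.017,0.6,0.0004],[0.119,-0.017,0.641,0.0004],[0.119,-0.017,0.641,0.0004],[0.119,-0.017,0.641,0.0004]]' && python3 -m handwheel '[[0,0,0,0],[0,0,0,0],[0,0,0,0],[0,0,0,0],[0,0,0,0],[0,0,0,0],[0,0,0,0]]' 10 25
python3 - <<'E'
from h import *
togo([.565,-.075,.167],-7.45)
E
```

```text
time: 3.37
position: [0.5642, -0.0773, 0.1667]
tool_rot: [0.998, -0.067, -0.001, -0.0]
ft_force: [0.3, 0.8, 0.4]
grip_width: 0.0565
grip_force: 0.0
time: 3.95
position: [0.565, -0.0756, 0.1677]
tool_rot: [0.998, -0.065, 0.0, 0.0]
ft_force: [0.1, 0.5, 2.2]
grip_width: 0.0235
grip_force: 24.9
t 3.95 pos [ 0.565  -0.0756  0.1677] yaw -7.49 tilt [ 7.e-04 -2.e-04 -1.e+00] rows [-0.0001 -0.0019  0.0023] turn -0.0001 mm [-0.  -0.6  0.7]
```

```bash
python3 -m handwheel '[[0,0,-0.03,0],[0,0,-0.06,0],[0,0,-0.06,0],[-0.07,0,-0.06,0],[-0.14,0,-0.06,0],[-0.2,0,-0.06,0],[-0.2,0,-0.06,0]]' && python3 -m handwheel '[[-0.02,-0.12,0,0],[-0.04,-0.24,0,0],[-0.06,-0.36,0,0],[-0.08,-0.48,0,0],[-0.1,-0.6,0,-0.001],[-0.12,-0.72,0,-0.002],[-0.14,-0.84,0,-0.0028],[-0.15,-0.94,0,-0.0028],[-0.15,-0.98,0,-0.0028],[-0.15,-0.98,0,-0.0028],[-0.15,-0.98,0,-0.0028]]'
python3 - <<'E'
from h import *
togo([.500,.261,.1855],-6.45)
c=cam('wrist'); np.savez('w2.npz',**{k:np.array(v) for k,v in c.items()})
cv2.imwrite('pics/w2.png',c['frame'][:,:,::-1])
E
```

```text
time: 4.53
position: [0.5007, -0.0664, 0.1849]
tool_rot: [0.998, -0.065, -0.003, -0.001]
ft_force: [-1.6, 0.8, -2.0]
grip_width: 0.0231
grip_force: 24.9
time: 5.45
position: [0.4996, 0.2297, 0.1853]
tool_rot: [0.998, -0.056, 0.0, 0.0]
ft_force: [-0.2, -0.2, -0.8]
grip_width: 0.0234
grip_force: 24.9
t 5.45 pos [0.4996 0.2297 0.1853] yaw -6.39 tilt [ 7.e-04 -6.e-04 -1.e+00] rows [-0.0102 -0.1038 -0.0009] turn 0.0002 mm [ -3.1 -31.2  -0.3]
```

View pics/w2.png

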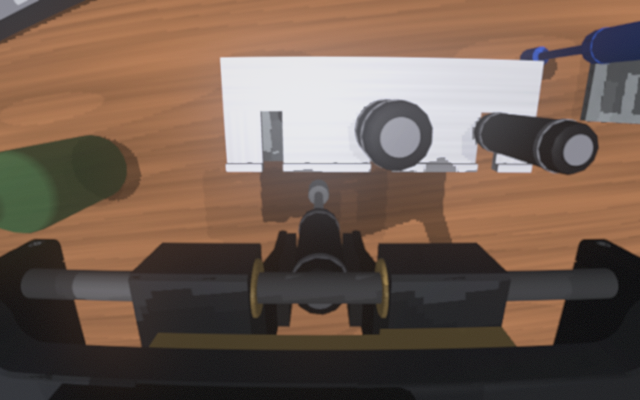

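The long is held straight. The free slot spans cols 261–283, rows 112–165, and plate corners show at (58, 221) and (60, 543).

```bash
python3 - <<'E'
from h import *
c=dict(np.load('w2.npz'))
m=cv2.inRange(cv2.cvtColor(c['frame'],cv2.COLOR_RGB2HSV),(0,0,170),(180,40,255))
q=np.zeros_like(m); q[50:175,210:555]=m[50:175,210:555]
k,lab,st,_=cv2.connectedComponentsWithStats(q); q=np.uint8(lab==1+st[1:,4].argmax())
for r in (120,130,140,150,160):
    s=np.nonzero(q[r,245:305]==0)[0]+245; print(r,s.min(),s.max(),p2w(c,((s.min()+s.max())/2,r),.12)[0].round(4), np.ptp(p2w(c,[(s.min()-.5,r),(s.max()+.5,r)],.12)[:,1]))
col=q[:,272]; print(np.nonzero(col)[0][[0,-1]])
v,u=np.nonzero(q); r=cv2.minAreaRect(p2w(c,np.c_[u,v],.12)[:,:2].astype(np.float32)); print(r)
psi=np.radians(r[2]-90); ex=np.array([np.cos(psi),np.sin(psi)]); ey=np.array([-ex[1],ex[0]]); o=np.array(r[0])-.007*ex
print('origin',o.round(4),np.degrees(psi),[(o+y*ey).round(4) for y in(-.07,0,.07)])
print('handle s',p2w(c,[(400,136),(397,133)],.17).round(4))
E
```

```text
120 261 281 [0.5636 0.2526 0.12  ] 0.01319879689139905
130 261 281 [0.5574 0.2535 0.12  ] 0.013296857666374062
140 262 282 [0.5511 0.2538 0.12  ] 0.013395896493611142
150 262 282 [0.5447 0.2547 0.12  ] 0.013499922183160484
160 263 282 [0.5382 0.2554 0.12  ] 0.012958091551217216
[ 57 110]
((0.5585169196128845, 0.18321830034255981), (0.20170831680297852, 0.0710945650935173), 83.58548736572266)
origin [0.5516 0.184 ] -6.414512634277344 [array([0.5437, 0.1144]), array([0.5516, 0.184 ]), array([0.5594, 0.2536])]
handle s [[0.5515 0.1832 0.17  ]
 [0.5531 0.1846 0.17  ]]
```

```bash
python3 -m handwheel '[[-0.01,-0.05,0,0],[-0.01,-0.1,0,0],[-0.01,-0.1,0,0],[-0.01,-0.1,0,0],[0.04,-0.1,0,0],[0.09,-0.1,0,0],[0.14,-0.1,0,0],[0.19,-0.1,0,0],[0.19,-0.1,0,0],[0.19,-0.1,0,0]]'
python3 - <<'E'
from h import *
togo([.5595,.2534,.1677],-6.42); print(robot.get_obs()['ft_force'])
E
```

```text
time: 6.33
position: [0.5592, 0.2511, 0.1849]
tool_rot: [0.998, -0.058, -0.001, 0.0]
ft_force: [-0.5, -0.2, -1.3]
grip_width: 0.0234
grip_force: 24.9
t 6.3333 pos [0.5592 0.2511 0.1849] yaw -6.63 tilt [-1.2e-03 -6.0e-04 -1.0e+00] rows [ 0.0002 -0.0078  0.0575] turn -0.0006 mm [ 0.1 -2.3 17.2]
[-0.46325485 -0.18434689 -1.30634485]
```

```bash
python3 -m handwheel '[[0,-0.006,0,0],[0,-0.006,0,0],[0,-0.006,0.03,0],[0,-0.006,0.05,0],[0,-0.006,0.058,0],[0,-0.006,0.058,0],[0,-0.006,0.058,0]]'
python3 - <<'E'
from h import *
togo([.5595,.2534,.1677],-6.42); print(robot.get_obs()['ft_force'])
E
```

```text
time: 6.92
position: [0.5582, 0.2547, 0.1676]
tool_rot: [0.998, -0.056, -0.001, 0.0]
ft_force: [-1.1, -0.1, 1.8]
grip_width: 0.0235
grip_force: 25.0
t 6.9167 pos [0.5582 0.2547 0.1676] yaw -6.46 tilt [-2.e-03 -5.e-04 -1.e+00] rows [ 0.0048  0.0038 -0.0002] turn -0.0001 mm [ 1.4  1.1 -0.1]
[-1.14037562 -0.06712623  1.76273551]
```

```bash
python3 -m handwheel '[[0,0,0,0],[0,0,0,0],[0,0,0,0],[0,0,0,0],[0,0,-0.1,0],[0,0,-0.2,0],[0,0,-0.3,0],[-0.1,0,-0.4,0],[-0.15,0.12,-0.45,0],[-0.15,0.2,-0.45,0],[-0.15,0.23,-0.45,0],[-0.15,0.23,-0.45,0],[-0.15,0.23,-0.45,0]]' 60
python3 - <<'E'
from h import *
togo([.552,.184,.149],-6.42)
c=cam('wrist'); np.savez('w3.npz',**{k:np.array(v) for k,v in c.items()})
cv2.imwrite('pics/w3.png',c['frame'][:,:,::-1])
E
```

```text
time: 8.0
position: [0.5071, 0.1912, 0.3025]
tool_rot: [0.998, -0.057, -0.0, -0.0]
ft_force: [0.0, 0.5, -0.2]
grip_width: 0.052
grip_force: 0.0
t 8.0 pos [0.5071 0.1912 0.3025] yaw -6.58 tilt [-1.e-04  9.e-04 -1.e+00] rows [0.1515 0.0071 0.5118] turn -0.0005 mm [ 45.4   2.1 153.5]
```

View pics/w3.png

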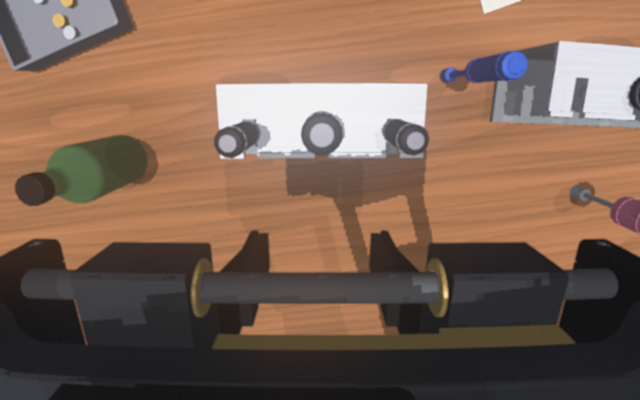

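The long now hangs in rack3's left slot, mirroring the other long: tops at (141, 231) and (139, 410). The short to move is at (133, 321).

```bash
python3 -m handwheel '[[0.1,0.005,0.05,-0.0004],[0.151,0.005,0.1,-0.0004],[0.151,0.005,0.2,-0.0004],[0.151,0.005,0.3,-0.0004],[0.151,0.005,0.4,-0.0004],[0.151,0.005,0.48,-0.0004],[0.151,0.005,0.511,-0.0004],[0.151,0.005,0.511,-0.0004],[0.151,0.005,0.511,-0.0004]]' 65 && python3 -m handwheel '[[0,0,0,0],[0,0,0,0],[0,0,0,0],[0,0,0,0],[0,0,0,0],[0,0,0,0]]' 20 25
python3 - <<'E'
from h import *
togo([.552,.184,.149],-6.42)
E
```

```text
time: 8.8
position: [0.5521, 0.1852, 0.1492]
tool_rot: [0.998, -0.055, -0.0, -0.0]
ft_force: [0.1, -0.1, 0.1]
grip_width: 0.0564
grip_force: 0.0
time: 9.3
position: [0.5522, 0.1845, 0.1507]
tool_rot: [0.998, -0.055, 0.001, -0.0]
ft_force: [-0.7, -1.6, 5.4]
grip_width: 0.0354
grip_force: 25.0
t 9.3 pos [0.5522 0.1845 0.1507] yaw -6.35 tilt [ 2.e-03  1.e-04 -1.e+00] rows [-0.0005  0.0017  0.0058] turn 0.0002 mm [-0.2  0.5  1.7]
```

```bash
python3 -m handwheel '[[0,0,-0.03,0],[0,0,-0.06,0],[0,0,-0.06,0],[-0.07,0,-0.06,0],[-0.14,0,-0.06,0],[-0.2,0,-0.06,0],[-0.2,0,-0.06,0]]' && python3 -m handwheel '[[0.02,0.12,0,0],[0.04,0.24,0,0],[0.06,0.36,0,0],[0.08,0.48,0,0.001],[0.1,0.6,0,0.002],[0.12,0.72,0,0.0029],[0.139,0.82,0,0.0029],[0.139,0.85,0,0.0029],[0.139,0.85,0,0.0029],[0.139,0.85,0,0.0029]]'
python3 - <<'E'
from h import *
togo([.5055,-.0669,.167],-7.45)
c=cam('wrist'); np.savez('w4.npz',**{k:np.array(v) for k,v in c.items()})
cv2.imwrite('pics/w4.png',c['frame'][:,:,::-1])
E
```

```text
time: 9.88
position: [0.4868, 0.1914, 0.167]
tool_rot: [0.998, -0.055, -0.003, 0.001]
ft_force: [-0.1, -0.0, -1.6]
grip_width: 0.0356
grip_force: 25.0
time: 10.72
position: [0.5053, -0.067, 0.1675]
tool_rot: [0.998, -0.065, -0.0, -0.0]
ft_force: [-0.4, 0.8, -1.7]
grip_width: 0.0352
grip_force: 25.0
t 10.7167 pos [ 0.5053 -0.067   0.1675] yaw -7.49 tilt [-2.e-04  7.e-04 -1.e+00] rows [ 0.0008 -0.0003  0.0016] turn -0.0001 mm [ 0.2 -0.1  0.5]
```

View pics/w4.png

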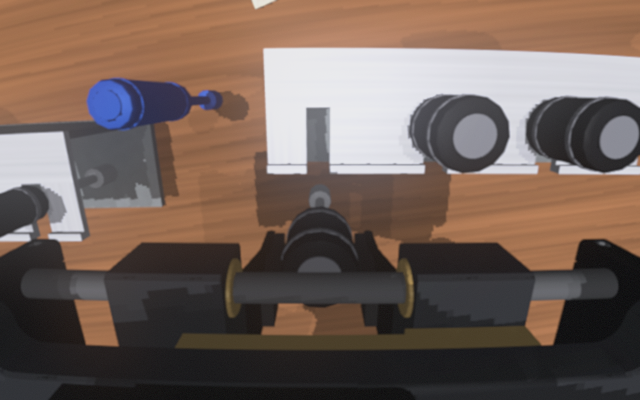

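The short is held upright in front of rack4's empty slot, which spans cols 307–329 and lines up with the shaft at col 319.

```bash
python3 - <<'E'
from h import *
c=dict(np.load('w4.npz'))
q=cv2.inRange(cv2.cvtColor(c['frame'],cv2.COLOR_RGB2HSV),(0,0,170),(180,40,255))
for r in (115,130,145,160):
    s=np.nonzero(q[r,290:345]==0)[0]+290; w=p2w(c,((s.min()+s.max())/2,r),.12)[0]; t=c['T'][:3,3]
    psi=np.radians(-7.45); d=w[:2]-[.5053,-.067]; print(r,s.min(),s.max(),w.round(4),'lateral(left+) mm',1e3*(-np.sin(psi)*d[0]+np.cos(psi)*d[1]))
E
python3 -m handwheel '[[0.05,0,0,0],[0.1,0,0,0],[0.15,0,0,0],[0.2,0,0,0],[0.2,0,0,0],[0.2,0,0,0],[0.2,0,0,0]]'
```

```text
115 307 327 [ 0.5699 -0.0747  0.12  ] lateral(left+) mm 0.7613355122913535
130 307 327 [ 0.5614 -0.0735  0.12  ] lateral(left+) mm 0.777564315206444
145 307 327 [ 0.5527 -0.0724  0.12  ] lateral(left+) mm 0.7944529755326739
160 307 328 [ 0.5437 -0.0715  0.12  ] lateral(left+) mm 0.5135347001362636
time: 11.35
position: [0.5632, -0.0729, 0.1671]
tool_rot: [0.998, -0.064, -0.001, -0.0]
ft_force: [-0.6, 0.5, -1.2]
grip_width: 0.0355
grip_force: 25.0
```

```bash
python3 -m handwheel '[[0.005,0,0.02,0],[0.005,0,0.04,0],[0.005,0,0.055,0],[0.005,0,0.058,0],[0.005,0,0.058,0],[0.005,0,0.058,0]]' && python3 -m handwheel '[[0,0,0,0],[0,0,0,0],[0,0,0,0],[0,0,0,0],[0,0,0,0],[0,0,-0.1,0],[0,0,-0.2,0],[0,0,-0.3,0],[0,0,-0.4,0],[-0.12,0,-0.5,0],[-0.24,0,-0.6,0],[-0.3,0,-0.7,0],[-0.3,0,-0.7,0],[-0.3,0,-0.7,0]]' 60
python3 - <<'E'
from h import *
c=cam('wrist'); cv2.imwrite('pics/w5.png',c['frame'][:,:,::-1])
c=cam('scene'); cv2.imwrite('pics/s5.png',cv2.resize(c['frame'][120:320,180:430],None,fx=3,fy=3)[:,:,::-1])
E
```

```text
time: 11.85
position: [0.5652, -0.0745, 0.1505]
tool_rot: [0.998, -0.065, -0.001, -0.0]
ft_force: [-2.0, 0.7, 5.1]
grip_width: 0.0356
grip_force: 25.0
time: 13.02
position: [0.4771, -0.0633, 0.3627]
tool_rot: [0.998, -0.065, 0.003, 0.001]
ft_force: [1.3, 1.0, -1.1]
grip_width: 0.0521
grip_force: 0.0
```

View pics/w5.png

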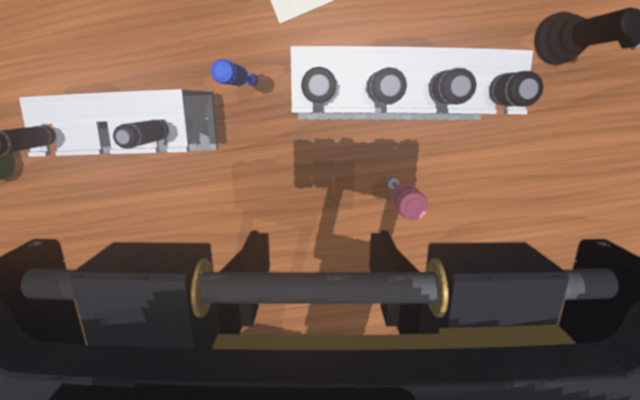

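View pics/s5.png

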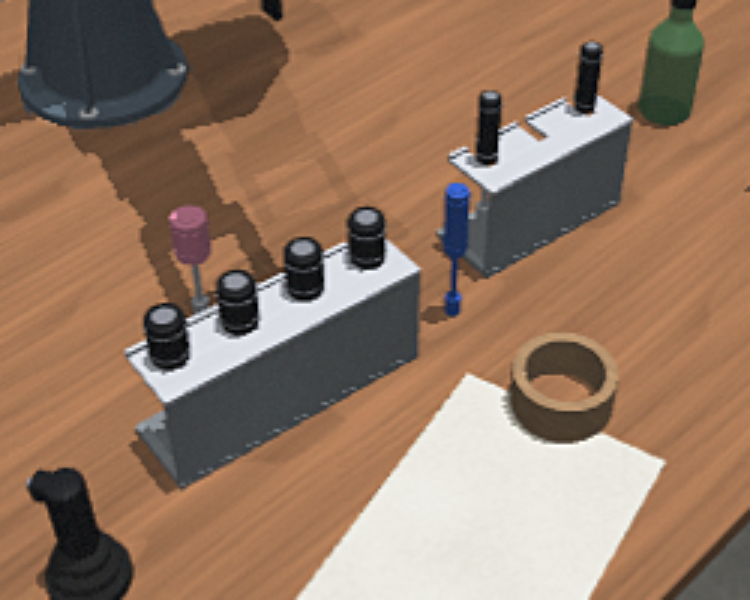

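Both pictures show four shorts upright in rack4, tops along row 85 in the wrist view. Rack3 holds two longs with its middle slot free, and the bystanders and look-alikes are still standing where they were.

```bash
python3 -c "
from rig import job
print(job.hand_in())"
```

```text
the job is handed in; nothing more can be done
None
```

Both misplaced drivers now hang upright in their own racks, nothing else was disturbed, and I handed the job in at about 13 s on the robot's clock; no verdict came back.

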